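# Open the label printer's double-latched hood

## Robot

A 6-joint arm with a two-finger parallel gripper is mounted at the origin on the work surface. World frame = base frame: x ahead of the robot, y to its left, z up, the work surface at z = 0. Lengths are in m, angles in rad, forces in N, time in s.
With the tool pointing down it reaches from about 0.35 to 0.975 m from the base axis. Payload 4.9 kg.
Tool frame: the origin (TCP) lies midway between the tips of the shut fingers; the grasp point (between the pads) lies 19 mm behind it; z points along the fingers, y is the line along which they close (so a half turn about z gives the same grasp; the last joint's range is limited). The gripper opens to 85 mm and grips with 20 to 120 N. Pads are 22 mm wide; open, the fingers measure 114 mm over their backs; the gripper's body (76 mm by 85 mm) begins 54 mm behind the grasp point. The pads swing forward as they close: fully open they stand 13 mm farther back than shut.
Start: joints at [-1.335, 0.053, 1.613, -0, 1.476, -0.119], TCP at [0.217, -0.586, 0.231] pointing down, gripper open.
Joint ranges: [-3.01, 3.01], [-1.01, 2.22], [0.06, 2.58], [-1.02, 4.17], [0.09, 2.62], [-3.14, 3.14]. Speed limits (rad/s): [2.57, 2.57, 3.14, 3.14, 3.14, 3.14].

## Interface

Orientations are given as a rotation vector (axis times angle).
In Python, from bench import ctrl gives the robot as it stands.
- The arm moves only by the tool jog_arm, never from a script. Its argument "increments" is a list of rows, each a list of 7 numbers: the shift along the tool's x, y, z in units of 30 mm (1.0 is 30 mm), then the turn, a rotation vector about the tool's x, y, z in rad, then the gripper's target within -1 to 1 (fully open at 1, half-way at 0, shut at -1). A call has 1 to 10 rows; each row shifts and turns the commanded pose from where the row before left it, along the tool's axes as they then stand; what a row does not reach is not made up. A row lasts 1/8 s, in which the tool goes at most 62.5 mm and 10.7 degrees, less where a joint would pass 70% of its speed; a pose out of reach is approached as far as the arm can. A call is refused whole if a number of a shift passes 1 or a number of a turn 0.188, either way. A call with a gripper value outside its range is refused whole. The fingers move at their own pace and stop on an object; the grip force is fixed at half the most. Time passes only in rows, so rows that do not move let the fingers close. It gives the time, the measured TCP pose, the force, the opening and the grip force at its end, in the units of the state.
- ctrl.read_state(): the state, without advancing time (a new reading comes with each control period).
- ctrl.capture(name): name is "side" or "top" or "wrist"; returns the picture (400x640x3 uint8, red, green, blue); there is no depth.
- ctrl.get_calibration(name): a dict with "fov_y" (degrees; the focal length in pixels is half the picture's height over the tangent of half this angle, whatever the lens; pixels are square), "cx", "cy" (the principal point, pixels), "world_from_camera" (4x4, takes a point from camera to world coordinates). Camera axes: x right, y down, z forward; pixel columns grow to the right and rows downward; lengths in m; the calibration is good to about 2 mm. A picture is of the moment at which its call begins: read the wrist's pose just before it. get_calibration takes no time and is no camera call; for the wrist camera it gives the pose at the moment of the call.
- ctrl.finish_job(): hands the job in; it is judged then, once.
The state is a dict: "t": time; "joints": joint angles; "qvel": joint speeds; "joint_torque": joint torques, N m; "tcp_pos": TCP position; "tool_rot": TCP orientation; "contact_force": force on the tool from outside, world axes, zero at the start; "moment": the same for the moment, N m; "finger_gap": opening from 0.0 (shut) to 1.0 (fully open); "gripper_force": force on a finger pad.
Only numpy, scipy, OpenCV 4.12 (cv2) and the standard library are available. Lean on these libraries where they do the work, as an engineer would, in place of code of your own. Each camera call takes 0.05 s, during which the arm holds its last target. There are 200 camera calls.

## Task

Open the label printer ready for a new roll: turn the wing latch on its hood clockwise as far as it goes, lift the hood's front lip a little until the safety catch holds it, feel along under the lip from the right for the hidden catch, push it to the left and, holding it aside, lift the hood free and swing it up nearly to its stop, where it stays by itself. Be gentle: never strain the hood against the latch or the catch or force the catch's tongue, and do not disturb the other things on the counter.

Things in the scene. Friction and masses are not known exactly. Their poses are not given: they have to be found in the camera images.
- printer: Label printer fixed on the counter, grey lower body, pale hood; 240 deep (x) x 300 wide (y) x 182 mm high. Origin: middle of its underside, z up. Front along its -x; +y is left as one faces the front. The body's front wall is 50 mm behind the hood's lip, so the lip overhangs an open recess along the front (a 10 mm high tray at its foot).
- hood_lip (a point): Middle of the hood's front lip, a round bar 10 mm thick, 286 mm long along the printer's y; shut, 118 mm in front of the origin, 127 mm up. Lift it from below, e.g. with shut fingers tilted 35 to 45 degrees forward, tips 15 to 25 mm behind it. Behind it a 4 mm thick flange goes 18 mm inward; above it is the hood's upright front. Axes: x towards the hinge, z off the hood's top.
- hood_hinge (a point): Point on the hood's hinge axis (along the printer's y) at mid width, 233 mm behind the lip and 127 mm above the counter, at the back of the printer.
- hood (a joint): Hood angle, rad: 0 shut, stop at 1.15. Stiff hinge: it stays where it is left; raising it takes 4 to 9 N at the lip. With the wing latch shut the lip rises only about 4 mm; with it open, the safety catch stops it at 0.065 to 0.105, the lip 15 to 24 mm up.
- latch_grip (a point): Centre of the black wing knob (primary latch) on the hood's flat top, 35 mm in front of the printer's origin at mid width. The wing is a bar 46 long (its x) x 12 wide x 24 mm high, its centre 24 mm above the hood's top, which is 182 mm above the counter. It turns about the vertical.
- latch (a joint): Wing latch, rad: 0 to 0.2 shut (wing along the printer's x); it turns clockwise seen from above, stop at 1.45; the cam below is clear of its keeper beyond 1.2. Friction about 0.06 N m.
- catch (a joint): Hidden safety catch, rad: 0 engaged; frees the hood beyond 0.42, stop 0.60. A pawl inside the hood's front, anywhere within 50 mm of mid width (not measured): feel for it, sliding left from the right end. It turns only to the left (+y), against a spring: 1 to 3 N at first; free after 8 to 15 mm at 3 to 6 N, stop 5 to 8 mm farther. Hold it aside until the hood has risen 12 mm more.
- catch_line (a point): Middle of the line, along the printer's y, on which the catch's tongue lies: 106 mm in front of the origin, 115 mm up. Tongue: steel, 8 wide (y), 19 mm high (106 to 125 mm up, +-4), reaching forward from its upright pin (80 mm ahead of the origin) to just behind the lip's bar. Its hook is at 150 mm: once the hood is free, slide the finger back right, clear of the catch, before lifting on.
- label_roll: Bystander: spare roll of labels standing on its end, a white paper cylinder 100 mm across and 104 mm high with a 25 mm bore. Origin: middle of its underside.
- notebook: Bystander: closed notebook lying flat, 150 x 210 x 14 mm. Origin: middle of its underside.
- screwdriver: Bystander: screwdriver lying flat, black handle, 200 mm long and 26 mm thick. Origin: middle of its length, on the counter.
- stapler: Bystander: black desk stapler, 140 x 32 x 45 mm. Origin: middle of its underside.
- mug: Bystander: white mug, 80 mm across, 92 mm high. Origin: middle of its underside.
- parts_tray: Bystander: open beige small-parts tray with four cells, 160 x 110 x 45 mm. Origin: middle of its underside.
- tape_dispenser: Bystander: heavy black tape dispenser, 150 x 60 x 84 mm. Origin: middle of its underside.

How it is judged:
By the outcome, as a careful person would: the job done as asked, in the order asked, and still so for the second after the job is handed in, with the robot touching nothing.
It also fails if it takes over 69 s, if anything falls off the work surface, if the arm or the gripper's body presses on something with over 40 N, if the wrist force passes 120 N, or if a joint passes its speed limit or range.

## Working session

There is one attempt and no reset: what is moved stays moved. The work goes in short steps, Python scripts to look and compute and a tool call to move; the robot and the scene stay as the last step left them, time stands still between calls to the robot, and variables do not carry over. Pictures are saved under pics/ and viewed, at most 10 in all, crops included, and the job is handed in when it is done.

Besides the shell and the picture viewer there is one more tool, called after ">>>" as a command line: name --pt "numbers of a row" for each row, then --argument value for the rest. jog_arm: Moves the arm, as the interface text tells. Its arguments: {"type":"object","properties":{"increments":{"type":"array","items":{"type":"array","items":{"type":"number"}}}},"required":["increments"]}

```bash
ls; mkdir -p pics; python3 - <<'E'
from bench import ctrl
import cv2,numpy as np
for n in("top","side"):
    im=ctrl.capture(n); cv2.imwrite(f"pics/{n}0.png",im[:,:,::-1])
    c=ctrl.get_calibration(n); print(n,c["fov_y"],c["cx"],c["cy"],np.round(c["world_from_camera"],3).tolist())
s=ctrl.read_state();print(s)
E
```

```text
pics
top 45.86498799879267 323.0646966052082 195.3554388737673 [[-0.015, -0.996, 0.087, 0.426], [-1.0, 0.016, 0.006, 0.05], [-0.007, -0.087, -0.996, 1.749], [0.0, 0.0, 0.0, 1.0]]
side 54.3175399191268 317.9196548042477 198.50526725879376 [[-0.733, -0.439, 0.52, -0.106], [-0.68, 0.454, -0.576, 0.802], [0.016, -0.775, -0.631, 0.946], [0.0, 0.0, 0.0, 1.0]]
{'t': 0.1, 'joints': array([-1.33498755e+00,  5.32958268e-02,  1.61415202e+00, -9.06050661e-06,
        1.47600233e+00, -1.19037625e-01]), 'qvel': array([-2.30560251e-04, -2.70618611e-03, -2.15502865e-03, -5.03829108e-05,
       -1.49253614e-03, -2.29811766e-04]), 'joint_torque': array([-4.35214197e-04, -3.94906104e+01, -3.71362925e+01, -1.04637666e-04,
        3.94812261e-03, -5.23751325e-06]), 'tcp_pos': array([ 0.2169976 , -0.58552061,  0.23018566]), 'tool_rot': array([-3.09045017e+00, -5.54145815e-01,  1.84294054e-04]), 'contact_force': array([-0.0789224 , -0.24237462,  0.23724929]), 'moment': array([-0.00628174,  0.02514972, -0.01509984]), 'gripper_force': 0.0, 'finger_gap': 1.0021831349611106}
```

View pics/top0.png

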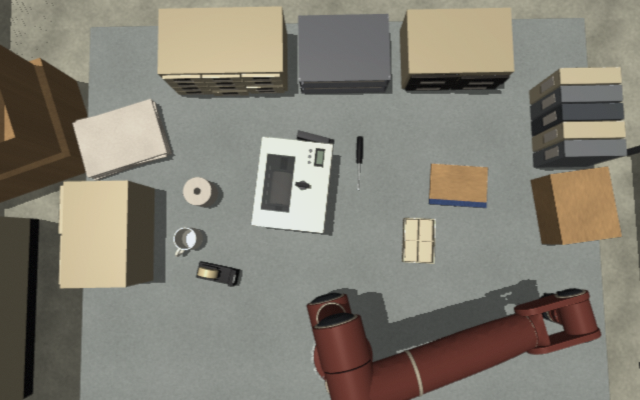

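View pics/side0.png

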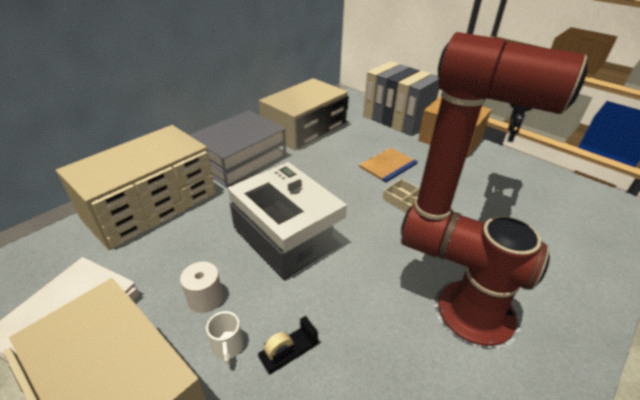

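The top view shows the printer at about (253–334, 137–234), with its wing at (303,185). The wing is offset towards image right, so the front faces image right (world −y). The screwdriver lies in front at (360,160) and the stapler is at the printer's right end, at (315,137). The side view agrees: the wing is near the far (−y) edge.

```bash
cat > h.py <<'E'
import numpy as np,cv2
from scipy.spatial.transform import Rotation as R
from bench import ctrl
def ray(cal,px,z):
    f=200/np.tan(np.radians(cal["fov_y"]/2)); M=np.array(cal["world_from_camera"])
    d=M[:3,:3]@np.array([(px[0]-cal["cx"])/f,(px[1]-cal["cy"])/f,1]); o=M[:3,3]
    return o+d*(z-o[2])/d[2]
def rows(p1,R1,p0=None,R0=None,g=1,n=None,step=1.0):
    """rows from pose 0 to pose 1 (tool-axis units), rotation then spread evenly"""
    s=ctrl.read_state()
    p0=s["tcp_pos"] if p0 is None else np.array(p0); R0=R.from_rotvec(s["tool_rot"]) if R0 is None else R0
    rv=(R0.inv()*R1).as_rotvec(); d=np.array(p1)-p0
    if n is None:
        for n in range(1,200):
            ok=np.abs(rv/n).max()<.18 and np.linalg.norm(rv/n)<.185 and all(np.abs((R0*R.from_rotvec(rv*i/n)).inv().apply(d)/n/.03).max()<step for i in range(n))
            if ok: break
    return [[*np.round((R0*R.from_rotvec(rv*i/n)).inv().apply(d)/n/.03,2).tolist(),*np.round(rv/n,3).tolist(),g] for i in range(n)]
def rot(zt,xt):
    z=np.array(zt,float);z/=np.linalg.norm(z);x=np.array(xt,float);x-=z*(x@z);x/=np.linalg.norm(x)
    return R.from_matrix(np.c_[x,np.cross(z,x),z])
E
python3 - <<'E'
from h import *
im=cv2.imread("pics/top0.png"); cal=ctrl.get_calibration("top")
g=im.min(2); m=np.zeros_like(g); m[125:245,240:345]=(g[125:245,240:345]>195)*255
cs,_=cv2.findContours(m,0,1); c=max(cs,key=cv2.contourArea)
print(cv2.contourArea(c)); b=cv2.boxPoints(cv2.minAreaRect(c)); print(b)
for p in b: print(ray(cal,p,.182))
sub=g[172:198,292:318]; d=(sub<90); ys,xs=np.nonzero(d); q=(xs.mean()+292,ys.mean()+172); print(q,d.sum(),ray(cal,q,.21))
v=np.linalg.eigh(np.cov(xs,ys)); print(v)
cv2.imwrite("pics/topc.png",cv2.resize(im[120:250,235:375],None,fx=5,fy=4.5))
E
```

```text
6091.5
[[251.35365 224.81708]
 [261.20728 136.13416]
 [331.56097 143.95123]
 [321.70734 232.63416]]
[0.46930816 0.29899274 0.182     ]
[0.76694348 0.2651905  0.182     ]
[0.73631982 0.02880765 0.182     ]
[0.4399335  0.06634311 0.182     ]
(np.float64(301.95522388059703), np.float64(184.13432835820896)) 67 [0.59902726 0.12837967 0.21      ]
EighResult(eigenvalues=array([ 4.32074064, 20.26496719]), eigenvectors=array([[ 0.49956499, -0.86627641],
       [-0.86627641, -0.49956499]]))
```

View pics/topc.png

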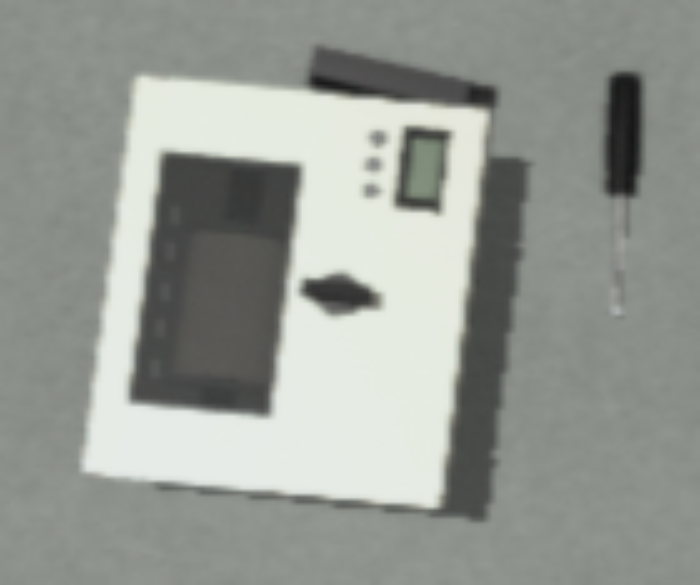

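The crop confirms the printer's corners and wing. The top rectangle measures 238 x 298 mm and its yaw puts printer +x at (0.128, 0.992). The wing lies about along printer x.

```bash
cat >> h.py <<'E'
PX=np.array([.128,.992,0]);PY=np.array([-.992,.128,0]);O=np.array([.603,.165,0]);Z=np.array([0,0,1.])
def P(x,y,z): return O+x*PX+y*PY+z*Z
def toP(w): d=np.array(w)-O; return np.round([d@PX,d@PY,d[2]],4)
E
python3 - <<'E'
from h import *
t=P(-.035,0,.30); print(t)
r=rows(t,rot(-Z,PX)); print(len(r)); [print(x) for x in r]
E
```

```text
[0.59852 0.13028 0.3    ]
28
[0.72, -0.64, -0.08, -0.0, -0.0, -0.039, 1]
[0.75, -0.61, -0.08, -0.0, -0.0, -0.039, 1]
[0.77, -0.58, -0.08, -0.0, -0.0, -0.039, 1]
[0.79, -0.55, -0.08, -0.0, -0.0, -0.039, 1]
[0.81, -0.52, -0.08, -0.0, -0.0, -0.039, 1]
[0.83, -0.49, -0.08, -0.0, -0.0, -0.039, 1]
[0.85, -0.46, -0.08, -0.0, -0.0, -0.039, 1]
[0.87, -0.42, -0.08, -0.0, -0.0, -0.039, 1]
[0.88, -0.39, -0.08, -0.0, -0.0, -0.039, 1]
[0.9, -0.36, -0.08, -0.0, -0.0, -0.039, 1]
[0.91, -0.32, -0.08, -0.0, -0.0, -0.039, 1]
[0.92, -0.28, -0.08, -0.0, -0.0, -0.039, 1]
[0.93, -0.25, -0.08, -0.0, -0.0, -0.039, 1]
[0.94, -0.21, -0.08, -0.0, -0.0, -0.039, 1]
[0.95, -0.18, -0.08, -0.0, -0.0, -0.039, 1]
[0.96, -0.14, -0.08, -0.0, -0.0, -0.039, 1]
[0.96, -0.1, -0.08, -0.0, -0.0, -0.039, 1]
[0.96, -0.06, -0.08, -0.0, -0.0, -0.039, 1]
[0.97, -0.03, -0.08, -0.0, -0.0, -0.039, 1]
[0.97, 0.01, -0.08, -0.0, -0.0, -0.039, 1]
[0.96, 0.05, -0.08, -0.0, -0.0, -0.039, 1]
[0.96, 0.09, -0.08, -0.0, -0.0, -0.039, 1]
[0.96, 0.12, -0.08, -0.0, -0.0, -0.039, 1]
[0.95, 0.16, -0.08, -0.0, -0.0, -0.039, 1]
[0.95, 0.2, -0.08, -0.0, -0.0, -0.039, 1]
[0.94, 0.23, -0.08, -0.0, -0.0, -0.039, 1]
[0.93, 0.27, -0.08, -0.0, -0.0, -0.039, 1]
[0.92, 0.31, -0.08, -0.0, -0.0, -0.039, 1]
```

>>> jog_arm --pt "0.72 -0.64 -0.1 0 0 -0.039 1" --pt "0.75 -0.61 -0.1 0 0 -0.039 1" --pt "0.77 -0.58 -0.1 0 0 -0.039 1" --pt "0.79 -0.55 -0.1 0 0 -0.039 1" --pt "0.81 -0.52 -0.1 0 0 -0.039 1" --pt "0.83 -0.49 -0.1 0 0 -0.039 1" --pt "0.85 -0.46 -0.1 0 0 -0.039 1" --pt "0.87 -0.42 -0.1 0 0 -0.039 1" --pt "0.88 -0.39 -0.1 0 0 -0.039 1" --pt "0.9 -0.36 -0.1 0 0 -0.039 1"

```text
t: 1.35
tcp_pos: [0.3533, -0.3295, 0.2608]
tool_rot: [-2.925, -1.144, 0.0]
contact_force: [-0.0, 1.1, 0.1]
finger_gap: 0.998
gripper_force: 0.0
```

>>> jog_arm --pt "0.91 -0.32 -0.1 0 0 -0.039 1" --pt "0.92 -0.28 -0.1 0 0 -0.039 1" --pt "0.93 -0.25 -0.1 0 0 -0.039 1" --pt "0.94 -0.21 -0.1 0 0 -0.039 1" --pt "0.95 -0.18 -0.1 0 0 -0.039 1" --pt "0.96 -0.14 -0.1 0 0 -0.039 1" --pt "0.96 -0.1 -0.1 0 0 -0.039 1" --pt "0.96 -0.06 -0.1 0 0 -0.039 1" --pt "0.97 -0.03 -0.1 0 0 -0.039 1" --pt "0.97 0.01 -0.1 0 0 -0.039 1"

```text
t: 2.6
tcp_pos: [0.4889, -0.0736, 0.2909]
tool_rot: [-2.648, -1.69, 0.001]
contact_force: [0.2, -0.3, 1.0]
finger_gap: 1.002
gripper_force: 0.0
```

>>> jog_arm --pt "0.96 0.05 0 0 0 -0.039 1" --pt "0.96 0.09 0 0 0 -0.039 1" --pt "0.96 0.12 0 0 0 -0.039 1" --pt "0.95 0.16 0 0 0 -0.039 1" --pt "0.95 0.2 0 0 0 -0.039 1" --pt "0.94 0.23 0 0 0 -0.039 1" --pt "0.93 0.27 0 0 0 -0.039 1" --pt "0.92 0.31 0 0 0 -0.039 1" --pt "0 0 0 0 0 0 1" --pt "0 0 0 0 0 0 1"

```text
t: 3.85
tcp_pos: [0.5968, 0.1302, 0.2908]
tool_rot: [-2.355, -2.079, 0.002]
contact_force: [0.4, 0.6, -0.3]
finger_gap: 0.996
gripper_force: 0.0
```

```bash
python3 - <<'E'
from h import *
s=ctrl.read_state(); print(s["tcp_pos"],s["joints"],toP(s["tcp_pos"]))
cal=ctrl.get_calibration("wrist"); im=ctrl.capture("wrist"); cv2.imwrite("pics/w1.png",im[:,:,::-1])
print(cal["fov_y"],cal["cx"],cal["cy"],np.round(cal["world_from_camera"],3).tolist())
r=rows(P(-.035,0,.19),rot(-Z,PX)); [print(x) for x in r]
f=200/np.tan(np.radians(cal["fov_y"]/2)); M=np.linalg.inv(cal["world_from_camera"])
for w in (P(-.035,0,.218),P(-.118,0,.127),P(-.118,-.143,.127)):
    c=M[:3,:3]@w+M[:3,3]; print(c[:2]/c[2]*f+[cal["cx"],cal["cy"]])
E
```

```text
[0.59675258 0.13017438 0.29077408] [ 9.31660443e-02 -8.33822079e-03  1.57653021e+00 -3.82271890e-04
  1.57453455e+00  2.17599373e-01] [-0.0353  0.0017  0.2908]
58.768352355735786 320.43488208034705 202.16279025704478 [[0.992, -0.117, -0.04, 0.606], [-0.123, -0.943, -0.311, 0.21], [-0.001, 0.313, -0.95, 0.434], [0.0, 0.0, 0.0, 1.0]]
[0.01, 0.01, 0.84, -0.0, 0.0, 0.001, 1]
[0.01, 0.01, 0.84, -0.0, 0.0, 0.001, 1]
[0.0, 0.01, 0.84, -0.0, 0.0, 0.001, 1]
[0.0, 0.01, 0.84, -0.0, 0.0, 0.001, 1]
[323.77220982 214.53153128]
[322.3877453  262.67289737]
[470.68276353 263.40752737]
```

View pics/w1.png

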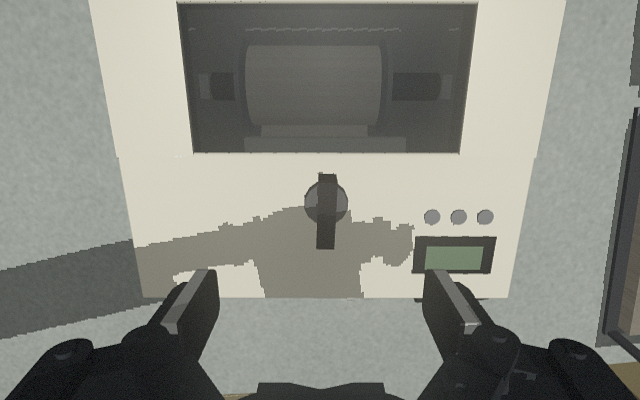

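The wing's top bar runs from (327,174) to (326,249), centred about 3 px right of the prediction. The hood's front top edge is at row 298, between columns 143 and 507.

```bash
python3 - <<'E'
from h import *
cal=ctrl.get_calibration("wrist")
for p,z in (((143,298),.182),((507,298),.182),((326.5,174),.218),((326,249),.218),((326,211),.218)): w=ray(cal,p,z);print(p,w,toP(w))
E
```

```text
(143, 298) [0.4410981 0.0625767 0.182    ] [-0.1223  0.1475  0.182 ]
(507, 298) [0.73759376 0.02582457 0.182     ] [-0.1208 -0.1513  0.182 ]
(326.5, 174) [0.60350184 0.15652714 0.218     ] [-0.0083 -0.0016  0.218 ]
(326, 249) [0.59706628 0.10535305 0.218     ] [-0.0599 -0.0017  0.218 ]
(326, 211) [0.60027734 0.13219901 0.218     ] [-0.0329 -0.0015  0.218 ]
```

>>> jog_arm --pt "0 0.03 0.85 0 0 0 1" --pt "0 0.03 0.85 0 0 0 1" --pt "0 0.03 0.85 0 0 0 1" --pt "0 0.02 0.8 0 0 0 1" --pt "0 0 0 0 0 0 0" --pt "0 0 0 0 0 0 -0.4" --pt "0 0 0 0 0 0 -1" --pt "0 0 0 0 0 0 -1" --pt "0 0 0 0 0 0 -1" --pt "0 0 0 0 0 0 -1"

```text
t: 5.15
tcp_pos: [0.6006, 0.1304, 0.1944]
tool_rot: [2.354, 2.079, 0.002]
contact_force: [-6.4, 0.4, 9.4]
finger_gap: 0.128
gripper_force: 62.5
```

```bash
sed -i 's/O=np.array(\[.603,.165,0\])/O=np.array([.6045,.164,0])/' h.py; python3 - <<'E'
from h import *
s=ctrl.read_state(); print(s["tcp_pos"],toP(s["tcp_pos"]),s["moment"],s["contact_force"],s["gripper_force"],s["finger_gap"])
E
```

```text
[0.6006362  0.13039697 0.1944205 ] [-0.0338 -0.0005  0.1944] [-0.02473647  1.0899233  -0.04955324] [-6.41464184  0.43662511  9.35816885] 62.47197027152197 0.12753449674608205
```

>>> jog_arm --pt "0 -0.05 -0.09 0 0 0 -1" --pt "0 0 0 0 0 0 -1"

```text
t: 5.4
tcp_pos: [0.6004, 0.1304, 0.1945]
tool_rot: [2.353, 2.077, 0.006]
contact_force: [5.1, 0.9, -0.9]
finger_gap: 0.127
gripper_force: 60.0
```

>>> jog_arm --pt "0 0.02 0 0 0 0.1 -1" --pt "0 0 0 0 0 0.15 -1" --pt "0 0 0 0 0 0.15 -1" --pt "0 0 0 0 0 0.15 -1" --pt "0 0 0 0 0 0.15 -1" --pt "0 0 0 0 0 0.15 -1" --pt "0 0 0 0 0 0.15 -1" --pt "0 0 0 0 0 0.15 -1" --pt "0 0 0 0 0 0.15 -1" --pt "0 0 0 0 0 0 -1"

```text
t: 6.65
tcp_pos: [0.6014, 0.1293, 0.1945]
tool_rot: [3.131, 0.228, 0.008]
contact_force: [5.1, -2.9, -1.3]
finger_gap: 0.129
gripper_force: 60.2
```

```bash
cat > st.py <<'E'
from h import *
s=ctrl.read_state(); Rt=R.from_rotvec(s["tool_rot"]); x,y,z=Rt.as_matrix().T
print("P",toP(s["tcp_pos"]),"m",np.round(s["moment"],2),"F along P",np.round([s["contact_force"]@PX,s["contact_force"]@PY,s["contact_force"][2]],1),"g",round(s["gripper_force"],1),round(s["finger_gap"],3),"turn from PX",-np.arctan2(x@PY,x@PX),"j",np.round(s["joints"],2),"t",s["t"])
E
python3 st.py
```

```text
P [-0.0348 -0.0014  0.1945] m [-0.42 -0.95 -0.06] F along P [-2.3 -5.4 -1.3] g 60.2 0.129 turn from PX 1.2970735013278787 j [ 0.09  0.05  1.68 -0.    1.41  1.52] t 6.65
```

>>> jog_arm --pt "0 0 0 0 0 0.06 -1" --pt "0 0 0 0 0 0.05 -1" --pt "0 0 0 0 0 0.04 -1" --pt "0 0 0 0 0 0 -1"

```text
t: 7.15
tcp_pos: [0.6014, 0.1291, 0.1945]
tool_rot: [3.139, -0.006, 0.008]
contact_force: [7.0, -2.9, -0.4]
finger_gap: 0.127
gripper_force: 60.1
```

```bash
python3 st.py
```

```text
P [-0.035  -0.0014  0.1945] m [-0.53 -0.96  0.05] F along P [-2.  -7.3 -0.4] g 60.1 0.127 turn from PX 1.4460003176762275 j [ 0.09  0.05  1.68 -0.    1.41  1.67] t 7.15
```

>>> jog_arm --pt "0 0 0 0 0 0.04 -1" --pt "0 0 0 0 0 0 -1"

```text
t: 7.4
tcp_pos: [0.6011, 0.1292, 0.1946]
tool_rot: [3.139, -0.066, 0.007]
contact_force: [5.1, -2.6, -0.2]
finger_gap: 0.124
gripper_force: 61.7
```

```bash
python3 st.py
```

```text
P [-0.035  -0.0011  0.1946] m [-0.56 -0.76  0.67] F along P [-1.9 -5.4 -0.2] g 61.7 0.124 turn from PX 1.484250947187682 j [ 0.09  0.05  1.68 -0.    1.41  1.71] t 7.4
```

>>> jog_arm --pt "0 0 0 0 0 -0.035 -1" --pt "0 0 0 0 0 0 0" --pt "0 0 0 0 0 0 0" --pt "0 0 0 0 0 0 0" --pt "0 0 -0.5 0 0 0 0" --pt "0 0 -1 0 0 0 0" --pt "0 0 -1 0 0 0 0" --pt "0 0 -1 0 0 0 -1" --pt "0 0 0 0 0 0 -1"

```text
t: 8.52
tcp_pos: [0.6011, 0.1305, 0.3033]
tool_rot: [-3.141, 0.013, -0.012]
contact_force: [-0.7, -0.1, -0.1]
finger_gap: 0.08
gripper_force: 0.0
```

```bash
python3 st.py; python3 - <<'E'
from h import *
im=ctrl.capture("wrist"); cv2.imwrite("pics/w2.png",im[:,:,::-1])
t=np.radians(50); s=ctrl.read_state()
R0=R.from_rotvec(s["tool_rot"]); Rd=rot(-Z,PX); Rt=rot(np.sin(t)*PX-np.cos(t)*Z,PX)
A=P(-.14,-.06,.29);B=P(-.25,-.115,.22);C=P(-.25,-.115,.08);D=P(-.098,-.115,.08)
for q in (rows(A,Rd,g=-1),rows(B,Rt,A,Rd,g=-1),rows(C,Rt,B,Rt,g=-1),rows(D,Rt,C,Rt,g=-1)):
    print(len(q));[print(x) for x in q]
E
```

```text
P [-0.0336 -0.0009  0.3033] m [-0.02  0.02  0.03] F along P [-0.2  0.7 -0.1] g 0.0 0.08 turn from PX 1.4505523324296477 j [ 0.09 -0.01  1.56  0.    1.59  1.67] t 8.525
9
[0.17, 0.42, 0.04, 0.0, -0.0, -0.161, -1]
[0.1, 0.44, 0.04, 0.0, -0.0, -0.161, -1]
[0.03, 0.45, 0.04, 0.0, -0.0, -0.161, -1]
[-0.04, 0.45, 0.04, 0.0, -0.0, -0.161, -1]
[-0.11, 0.44, 0.04, 0.0, -0.0, -0.161, -1]
[-0.18, 0.41, 0.04, 0.0, -0.0, -0.161, -1]
[-0.24, 0.38, 0.04, 0.0, -0.0, -0.161, -1]
[-0.3, 0.34, 0.04, 0.0, -0.0, -0.161, -1]
[-0.35, 0.28, 0.04, 0.0, -0.0, -0.161, -1]
5
[-0.73, 0.37, 0.47, 0.0, 0.175, 0.0, -1]
[-0.8, 0.37, 0.33, 0.0, 0.175, 0.0, -1]
[-0.85, 0.37, 0.19, 0.0, 0.175, 0.0, -1]
[-0.87, 0.37, 0.04, 0.0, 0.175, 0.0, -1]
[-0.86, 0.37, -0.11, 0.0, 0.175, 0.0, -1]
4
[-0.89, 0.0, 0.75, 0.0, 0.0, 0.0, -1]
[-0.89, 0.0, 0.75, 0.0, 0.0, 0.0, -1]
[-0.89, 0.0, 0.75, 0.0, 0.0, 0.0, -1]
[-0.89, 0.0, 0.75, 0.0, 0.0, 0.0, -1]
4
[0.81, 0.0, 0.97, 0.0, 0.0, 0.0, -1]
[0.81, 0.0, 0.97, 0.0, 0.0, 0.0, -1]
[0.81, 0.0, 0.97, 0.0, 0.0, 0.0, -1]
[0.81, 0.0, 0.97, 0.0, 0.0, 0.0, -1]
```

View pics/w2.png

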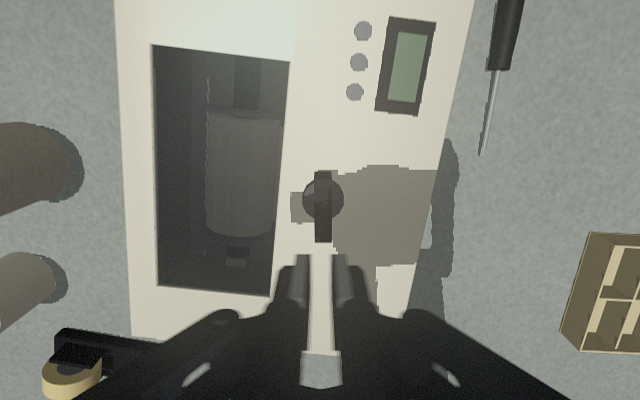

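The wing now stands straight up in this 83°-turned view, at (323, 170–242), so the latch is fully open. Next I go to the lip's right end.

>>> jog_arm --pt "0.17 0.42 0 0 0 -0.161 -1" --pt "0.1 0.44 0 0 0 -0.161 -1" --pt "0.03 0.45 0 0 0 -0.161 -1" --pt "-0.04 0.45 0 0 0 -0.161 -1" --pt "-0.11 0.44 0 0 0 -0.161 -1" --pt "-0.18 0.41 0 0 0 -0.161 -1" --pt "-0.24 0.38 0 0 0 -0.161 -1" --pt "-0.3 0.34 0 0 0 -0.161 -1" --pt "-0.35 0.28 0 0 0 -0.161 -1"

```text
t: 9.7
tcp_pos: [0.6446, 0.0171, 0.2961]
tool_rot: [-2.354, -2.077, 0.004]
contact_force: [0.6, -0.8, 0.8]
finger_gap: -0.002
gripper_force: 0.0
```

>>> jog_arm --pt "-0.73 0.37 0.5 0 0.175 0 -1" --pt "-0.8 0.37 0.36 0 0.175 0 -1" --pt "-0.85 0.37 0.22 0 0.175 0 -1" --pt "-0.87 0.37 0.1 0 0.175 0 -1" --pt "-0.86 0.37 -0.1 0 0.175 0 -1" --pt "0 0 0 0 0 0 -1" --pt "0 0 0 0 0 0 -1"

```text
t: 10.58
tcp_pos: [0.6859, -0.0965, 0.2228]
tool_rot: [-1.826, -1.601, -0.853]
contact_force: [0.3, 0.1, -0.4]
finger_gap: 0.002
gripper_force: 0.0
```

```bash
python3 st.py; python3 - <<'E'
from h import *
s=ctrl.read_state();print(R.from_rotvec(s["tool_rot"]).as_matrix())
t=np.radians(50); Rt=rot(np.sin(t)*PX-np.cos(t)*Z,PX)
C=P(-.25,-.115,.08);D=P(-.098,-.115,.08)
for q in (rows(C,Rt,g=-1),rows(D,Rt,C,Rt,g=-1)):
    print(len(q));[print(x) for x in q]
E
```

```text
P [-0.248  -0.1141  0.2228] m [-0.33  0.05 -0.02] F along P [ 0.1 -0.3 -0.4] g 0.0 0.002 turn from PX 0.003944033430627656 j [-0.54  0.37  1.44  0.79  1.72 -0.45] t 10.575
[[ 0.08449258  0.99154877  0.09844817]
 [ 0.63507236 -0.12972176  0.76148234]
 [ 0.76781775 -0.00181789 -0.64066575]]
4
[-0.92, 0.01, 0.75, 0.0, -0.001, -0.001, -1]
[-0.92, 0.01, 0.75, 0.0, -0.001, -0.001, -1]
[-0.92, 0.01, 0.75, 0.0, -0.001, -0.001, -1]
[-0.92, 0.01, 0.75, 0.0, -0.001, -0.001, -1]
4
[0.81, 0.0, 0.97, 0.0, 0.0, 0.0, -1]
[0.81, 0.0, 0.97, 0.0, 0.0, 0.0, -1]
[0.81, 0.0, 0.97, 0.0, 0.0, 0.0, -1]
[0.81, 0.0, 0.97, 0.0, 0.0, 0.0, -1]
```

>>> jog_arm --pt "-0.92 0 0.75 0 0 0 -1" --pt "-0.92 0 0.75 0 0 0 -1" --pt "-0.92 0 0.75 0 0 0 -1" --pt "-0.92 0 0.75 0 0 0 -1" --pt "0.8 0 0.97 0 0 0 -1" --pt "0.8 0 0.97 0 0 0 -1" --pt "0.8 0 0.97 0 0 0 -1" --pt "0 0 0 0 0 0 -1"

```text
t: 11.58
tcp_pos: [0.701, 0.0178, 0.083]
tool_rot: [-1.821, -1.61, -0.854]
contact_force: [0.7, -0.4, -0.1]
finger_gap: 0.001
gripper_force: 0.0
```

>>> jog_arm --pt "0.4 0 0.48 0 0 0 -1" --pt "0.4 0 0.48 0 0 0 -1" --pt "0 0 0 0 0 0 -1" --pt "0 0 0 0 0 0 -1"

```text
t: 12.08
tcp_pos: [0.7056, 0.0505, 0.0805]
tool_rot: [-1.826, -1.603, -0.854]
contact_force: [-0.9, 0.5, -0.4]
finger_gap: -0.004
gripper_force: 0.0
```

```bash
python3 st.py; python3 - <<'E'
from h import *
im=ctrl.capture("wrist"); cv2.imwrite("pics/w3.png",im[:,:,::-1])
E
```

```text
P [-0.0996 -0.1148  0.0805] m [-0.33  0.04  0.02] F along P [ 0.3  1.  -0.4] g 0.0 -0.004 turn from PX 0.0017955225367524378 j [-0.34  0.46  1.57  0.86  1.43 -0.49] t 12.075
```

View pics/w3.png

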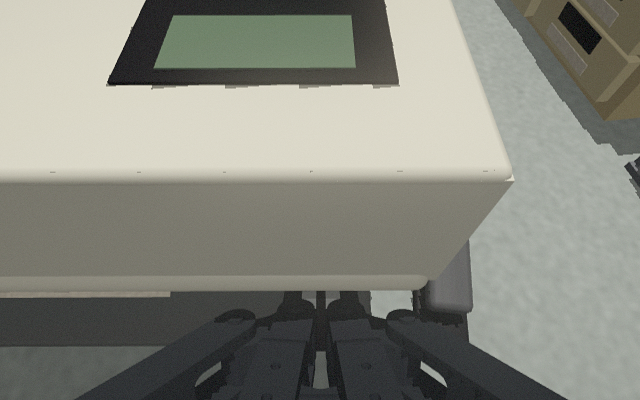

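The fingertips pass under the lip bar at about (320,290), the gripper body is clear of the hood front, and the hood's right end is at (430,285).

>>> jog_arm --pt "0.077 0 -0.064 0 0 0 -1" --pt "0.077 0 -0.064 0 0 0 -1" --pt "0.077 0 -0.064 0 0 0 -1" --pt "0.077 0 -0.064 0 0 0 -1" --pt "0 0 0 0 0 0 -1"

```text
t: 12.75
tcp_pos: [0.7054, 0.0499, 0.0919]
tool_rot: [-1.828, -1.603, -0.852]
contact_force: [-0.9, -4.6, -3.3]
finger_gap: 0.002
gripper_force: 1.5
```

```bash
python3 st.py
```

```text
P [-0.1003 -0.1147  0.0919] m [-1.13  0.16 -0.04] F along P [-4.7  0.3 -3.3] g 1.5 0.002 turn from PX 0.0029782105906226196 j [-0.34  0.45  1.57  0.86  1.44 -0.48] t 12.75
```

>>> jog_arm --pt "0.077 0 -0.064 0 0 0 -1" --pt "0.077 0 -0.064 0 0 0 -1" --pt "0.077 0 -0.064 0 0 0 -1" --pt "0 0 0 0 0 0 -1"

```text
t: 13.25
tcp_pos: [0.7054, 0.05, 0.1009]
tool_rot: [-1.828, -1.603, -0.852]
contact_force: [-1.1, -5.6, -4.5]
finger_gap: 0.002
gripper_force: 2.4
```

```bash
python3 st.py
```

```text
P [-0.1001 -0.1146  0.1009] m [-1.23  0.18 -0.04] F along P [-5.7  0.4 -4.5] g 2.4 0.002 turn from PX 0.003140618427030534 j [-0.34  0.44  1.57  0.86  1.45 -0.47] t 13.25
```

>>> jog_arm --pt "0.051 0 -0.043 0 0 0 -1" --pt "0.051 0 -0.043 0 0 0 -1" --pt "0 0 0 0 0 0 -1"

```text
t: 13.62
tcp_pos: [0.7054, 0.0502, 0.105]
tool_rot: [-1.827, -1.603, -0.853]
contact_force: [-0.2, -4.8, -4.0]
finger_gap: -0.002
gripper_force: 2.8
```

```bash
python3 st.py
```

```text
P [-0.1    -0.1146  0.105 ] m [-1.26  0.12 -0.02] F along P [-4.8 -0.4 -4. ] g 2.8 -0.002 turn from PX 0.002968733606209583 j [-0.34  0.43  1.57  0.86  1.45 -0.46] t 13.625
```

>>> jog_arm --pt "0.026 0 -0.021 0 0 0 -1" --pt "0.026 0 -0.021 0 0 0 -1" --pt "0 0 0 0 0 0 -1"

```text
t: 14.0
tcp_pos: [0.7054, 0.0503, 0.1069]
tool_rot: [-1.827, -1.603, -0.853]
contact_force: [0.2, -5.0, -3.8]
finger_gap: 0.0
gripper_force: 2.9
```

>>> jog_arm --pt "0.026 0 -0.021 0 0 0 -1" --pt "0 0 0 0 0 0 -1"

```text
t: 14.25
tcp_pos: [0.7054, 0.0503, 0.1079]
tool_rot: [-1.827, -1.602, -0.853]
contact_force: [-0.6, -5.6, -5.0]
finger_gap: 0.003
gripper_force: 3.1
```

>>> jog_arm --pt "0.026 0 -0.021 0 0 0 -1" --pt "0 0 0 0 0 0 -1"

```text
t: 14.5
tcp_pos: [0.7054, 0.0504, 0.109]
tool_rot: [-1.827, -1.602, -0.853]
contact_force: [-0.9, -4.5, -5.1]
finger_gap: -0.004
gripper_force: 3.0
```

>>> jog_arm --pt "0.026 0 -0.021 0 0 0 -1" --pt "0 0 0 0 0 0 -1"

```text
t: 14.75
tcp_pos: [0.7054, 0.0504, 0.1101]
tool_rot: [-1.827, -1.603, -0.853]
contact_force: [-0.3, -5.3, -3.9]
finger_gap: -0.0
gripper_force: 3.2
```

>>> jog_arm --pt "0.026 0 -0.021 0 0 0 -1" --pt "0 0 0 0 0 0 -1"

```text
t: 15.0
tcp_pos: [0.7054, 0.0504, 0.1106]
tool_rot: [-1.828, -1.602, -0.852]
contact_force: [1.3, -5.9, -7.7]
finger_gap: 0.0
gripper_force: 4.0
```

The force jumped while the tip rose only 0.5 mm, so the catch holds the hood at about 20 mm of lip rise. I ease off 2 mm and slide left.

>>> jog_arm --pt "-0.051 0 0.043 0 0 0 -1" --pt "0 -0.2 0 0 0 0 -1" --pt "0 -0.2 0 0 0 0 -1" --pt "0 -0.2 0 0 0 0 -1" --pt "0 -0.2 0 0 0 0 -1" --pt "0 -0.2 0 0 0 0 -1" --pt "0 -0.2 0 0 0 0 -1" --pt "0 0 0 0 0 0 -1"

```text
t: 16.0
tcp_pos: [0.6705, 0.055, 0.1103]
tool_rot: [-1.827, -1.603, -0.856]
contact_force: [1.7, -6.7, -3.5]
finger_gap: -0.002
gripper_force: 2.6
```

```bash
python3 st.py
```

```text
P [-0.0997 -0.0795  0.1103] m [-1.25  0.01 -0.17] F along P [-6.4 -2.5 -3.5] g 2.6 -0.002 turn from PX 0.0008590550166742032 j [-0.35  0.35  1.66  0.85  1.45 -0.48] t 16.0
```

>>> jog_arm --pt "-0.051 0 0.043 0 0 0 -1" --pt "0 0 0 0 0 0 -1"

```text
t: 16.25
tcp_pos: [0.6707, 0.0555, 0.1089]
tool_rot: [-1.825, -1.603, -0.857]
contact_force: [0.9, -4.3, -1.0]
finger_gap: 0.001
gripper_force: 0.0
```

```bash
python3 st.py
```

```text
P [-0.0991 -0.0796  0.1089] m [-0.83 -0.01 -0.2 ] F along P [-4.2 -1.5 -1. ] g 0.0 0.001 turn from PX -0.00018373367373091242 j [-0.35  0.36  1.66  0.86  1.45 -0.48] t 16.25
```

>>> jog_arm --pt "-0.047 0 -0.005 0 0 0 -1" --pt "0 0 0 0 0 0 -1"

```text
t: 16.5
tcp_pos: [0.6698, 0.0554, 0.1072]
tool_rot: [-1.824, -1.602, -0.855]
contact_force: [0.9, -0.8, -0.7]
finger_gap: 0.001
gripper_force: 0.0
```

```bash
python3 st.py
```

```text
P [-0.0994 -0.0787  0.1072] m [-0.33  0.04  0.02] F along P [-0.6 -1.  -0.7] g 0.0 0.001 turn from PX 0.0007319801425184847 j [-0.35  0.36  1.66  0.86  1.45 -0.48] t 16.5
```

>>> jog_arm --pt "0 -0.08 0 0 0 0 -1" --pt "0 -0.08 0 0 0 0 -1" --pt "0 -0.08 0 0 0 0 -1" --pt "0 0 0 0 0 0 -1"

```text
t: 17.0
tcp_pos: [0.6624, 0.0556, 0.1067]
tool_rot: [-1.826, -1.602, -0.854]
contact_force: [0.5, -0.2, 0.3]
finger_gap: -0.001
gripper_force: 0.0
```

>>> jog_arm --pt "0 -0.08 0 0 0 0 -1" --pt "0 -0.08 0 0 0 0 -1" --pt "0 -0.08 0 0 0 0 -1" --pt "0 0 0 0 0 0 -1"

```text
t: 17.5
tcp_pos: [0.6553, 0.0565, 0.1066]
tool_rot: [-1.826, -1.602, -0.854]
contact_force: [-0.1, 1.0, 0.3]
finger_gap: -0.001
gripper_force: 0.0
```

```bash
python3 st.py
```

```text
P [-0.1002 -0.0642  0.1066] m [-0.36  0.06 -0.01] F along P [1.  0.3 0.3] g 0.0 -0.001 turn from PX 0.0018842287031376448 j [-0.36  0.33  1.7   0.85  1.44 -0.49] t 17.5
```

>>> jog_arm --pt "0 -0.08 0 0 0 0 -1" --pt "0 -0.08 0 0 0 0 -1" --pt "0 -0.08 0 0 0 0 -1" --pt "0 0 0 0 0 0 -1"

```text
t: 18.0
tcp_pos: [0.6482, 0.0574, 0.1066]
tool_rot: [-1.826, -1.602, -0.854]
contact_force: [-0.3, 0.2, -0.9]
finger_gap: -0.001
gripper_force: 0.0
```

>>> jog_arm --pt "0 -0.08 0 0 0 0 -1" --pt "0 -0.08 0 0 0 0 -1" --pt "0 -0.08 0 0 0 0 -1" --pt "0 0 0 0 0 0 -1"

```text
t: 18.5
tcp_pos: [0.641, 0.0583, 0.1066]
tool_rot: [-1.826, -1.602, -0.854]
contact_force: [-0.9, 0.0, 0.0]
finger_gap: 0.002
gripper_force: 0.0
```

```bash
python3 st.py
```

```text
P [-0.1002 -0.0498  0.1066] m [-0.38 -0.03  0.05] F along P [-0.1  0.9  0. ] g 0.0 0.002 turn from PX 0.0019109469584093635 j [-0.36  0.3   1.74  0.85  1.44 -0.5 ] t 18.5
```

>>> jog_arm --pt "0 -0.08 0 0 0 0 -1" --pt "0 -0.08 0 0 0 0 -1" --pt "0 -0.08 0 0 0 0 -1" --pt "0 0 0 0 0 0 -1"

```text
t: 19.0
tcp_pos: [0.6339, 0.0593, 0.1066]
tool_rot: [-1.826, -1.602, -0.854]
contact_force: [0.1, -1.2, 0.2]
finger_gap: 0.003
gripper_force: 0.0
```

>>> jog_arm --pt "0 -0.08 0 0 0 0 -1" --pt "0 -0.08 0 0 0 0 -1" --pt "0 -0.08 0 0 0 0 -1" --pt "0 0 0 0 0 0 -1"

```text
t: 19.5
tcp_pos: [0.6268, 0.0602, 0.1066]
tool_rot: [-1.826, -1.602, -0.854]
contact_force: [0.5, -0.2, 0.7]
finger_gap: -0.001
gripper_force: 0.0
```

```bash
python3 st.py
```

```text
P [-0.1001 -0.0354  0.1066] m [-0.37  0.07  0.01] F along P [-0.2 -0.5  0.7] g 0.0 -0.001 turn from PX 0.0019005670645377796 j [-0.37  0.27  1.77  0.85  1.44 -0.51] t 19.5
```

>>> jog_arm --pt "0 -0.08 0 0 0 0 -1" --pt "0 -0.08 0 0 0 0 -1" --pt "0 -0.08 0 0 0 0 -1" --pt "0 0 0 0 0 0 -1"

```text
t: 20.0
tcp_pos: [0.6196, 0.0611, 0.1066]
tool_rot: [-1.826, -1.602, -0.854]
contact_force: [-0.3, 0.1, -0.2]
finger_gap: 0.002
gripper_force: 0.0
```

>>> jog_arm --pt "0 -0.08 0 0 0 0 -1" --pt "0 -0.08 0 0 0 0 -1" --pt "0 -0.08 0 0 0 0 -1" --pt "0 0 0 0 0 0 -1"

```text
t: 20.5
tcp_pos: [0.6129, 0.0618, 0.1068]
tool_rot: [-1.827, -1.603, -0.855]
contact_force: [2.6, -2.8, -0.3]
finger_gap: -0.0
gripper_force: 1.4
```

```bash
python3 st.py
```

```text
P [-0.1003 -0.0214  0.1068] m [-0.56 -0.17 -0.33] F along P [-2.4 -3.  -0.3] g 1.4 -0.0 turn from PX 0.0015160448656323152 j [-0.38  0.24  1.81  0.85  1.44 -0.52] t 20.5
```

Contact is felt at about y = −22 mm (−3 N along y). I push on gently.

>>> jog_arm --pt "0 -0.05 0 0 0 0 -1" --pt "0 -0.05 0 0 0 0 -1" --pt "0 0 0 0 0 0 -1"

```text
t: 20.88
tcp_pos: [0.6098, 0.0624, 0.1067]
tool_rot: [-1.826, -1.603, -0.854]
contact_force: [4.1, -1.0, -0.6]
finger_gap: -0.001
gripper_force: 1.6
```

```bash
python3 st.py
```

```text
P [-0.1001 -0.0183  0.1067] m [-0.56 -0.2  -0.41] F along P [-0.5 -4.2 -0.6] g 1.6 -0.001 turn from PX 0.0015821912650614573 j [-0.38  0.24  1.82  0.85  1.44 -0.52] t 20.875
```

>>> jog_arm --pt "0 -0.05 0 0 0 0 -1" --pt "0 -0.05 0 0 0 0 -1" --pt "0 0 0 0 0 0 -1"

```text
t: 21.25
tcp_pos: [0.6069, 0.0629, 0.1068]
tool_rot: [-1.826, -1.603, -0.855]
contact_force: [4.4, -0.1, -0.9]
finger_gap: -0.003
gripper_force: 1.8
```

```bash
python3 st.py
```

```text
P [-0.0999 -0.0153  0.1068] m [-0.46 -0.38 -0.56] F along P [ 0.4 -4.4 -0.9] g 1.8 -0.003 turn from PX 0.0013601997177429344 j [-0.38  0.23  1.82  0.85  1.44 -0.52] t 21.25
```

>>> jog_arm --pt "0 -0.05 0 0 0 0 -1" --pt "0 -0.05 0 0 0 0 -1" --pt "0 0 0 0 0 0 -1"

```text
t: 21.62
tcp_pos: [0.6039, 0.0631, 0.1068]
tool_rot: [-1.826, -1.603, -0.854]
contact_force: [3.5, -0.6, 0.2]
finger_gap: 0.001
gripper_force: 2.1
```

```bash
python3 st.py
```

```text
P [-0.1002 -0.0123  0.1068] m [-0.41 -0.41 -0.69] F along P [-0.1 -3.5  0.2] g 2.1 0.001 turn from PX 0.001543144696968186 j [-0.38  0.22  1.83  0.85  1.44 -0.52] t 21.625
```

>>> jog_arm --pt "0 -0.05 0 0 0 0 -1" --pt "0 0 0 0 0 0 -1"

```text
t: 21.88
tcp_pos: [0.6025, 0.0632, 0.1068]
tool_rot: [-1.826, -1.603, -0.854]
contact_force: [5.0, -1.2, -0.2]
finger_gap: 0.001
gripper_force: 2.2
```

```bash
python3 st.py
```

```text
P [-0.1003 -0.0109  0.1068] m [-0.46 -0.41 -0.68] F along P [-0.5 -5.1 -0.2] g 2.2 0.001 turn from PX 0.001508177579793212 j [-0.38  0.22  1.83  0.85  1.44 -0.53] t 21.875
```

>>> jog_arm --pt "0 -0.05 0 0 0 0 -1" --pt "0 0 0 0 0 0 -1"

```text
t: 22.12
tcp_pos: [0.6019, 0.063, 0.1069]
tool_rot: [-1.828, -1.603, -0.856]
contact_force: [6.7, -0.7, -1.3]
finger_gap: -0.001
gripper_force: 3.1
```

```bash
python3 st.py
```

```text
P [-0.1005 -0.0103  0.1069] m [-0.66 -0.69 -0.99] F along P [ 0.2 -6.8 -1.3] g 3.1 -0.001 turn from PX 0.0009687090030134668 j [-0.38  0.22  1.84  0.85  1.44 -0.53] t 22.125
```

>>> jog_arm --pt "0 -0.05 0 0 0 0 -1" --pt "0 0 0 0 0 0 -1"

```text
t: 22.38
tcp_pos: [0.6013, 0.0627, 0.1071]
tool_rot: [-1.83, -1.604, -0.858]
contact_force: [10.1, -1.2, -1.8]
finger_gap: 0.002
gripper_force: 4.4
```

```bash
python3 st.py
```

```text
P [-0.1009 -0.0098  0.1071] m [-0.84 -0.97 -1.35] F along P [  0.1 -10.1  -1.8] g 4.4 0.002 turn from PX 0.0003699901460758768 j [-0.38  0.21  1.84  0.85  1.44 -0.53] t 22.375
```

The force rises sharply at y = −10.4 mm, so that is the stop. I back off about 2 mm, still well past release, and lift.

>>> jog_arm --pt "0 0.14 0 0 0 0 -1" --pt "0.051 0 -0.043 0 0 0 -1" --pt "0.051 0 -0.043 0 0 0 -1" --pt "0 0 0 0 0 0 -1"

```text
t: 22.88
tcp_pos: [0.6031, 0.063, 0.1102]
tool_rot: [-1.826, -1.603, -0.853]
contact_force: [3.1, -3.1, -2.9]
finger_gap: -0.002
gripper_force: 2.4
```

```bash
python3 st.py
```

```text
P [-0.1004 -0.0116  0.1102] m [-1.05 -0.23 -0.43] F along P [-2.6 -3.5 -2.9] g 2.4 -0.002 turn from PX 0.0022360987956565057 j [-0.38  0.22  1.83  0.85  1.44 -0.52] t 22.875
```

>>> jog_arm --pt "0.051 0 -0.043 0 0 0 -1" --pt "0 0 0 0 0 0 -1"

```text
t: 23.12
tcp_pos: [0.6029, 0.0629, 0.1112]
tool_rot: [-1.828, -1.603, -0.851]
contact_force: [4.8, -3.5, -6.5]
finger_gap: -0.001
gripper_force: 4.2
```

```bash
python3 st.py
```

```text
P [-0.1005 -0.0114  0.1112] m [-1.48 -0.34 -0.62] F along P [-2.8 -5.2 -6.5] g 4.2 -0.001 turn from PX 0.003732414692149478 j [-0.38  0.21  1.83  0.85  1.45 -0.52] t 23.125
```

>>> jog_arm --pt "0.026 0 -0.021 0 0 0 -1" --pt "0 0 0 0 0 0 -1"

```text
t: 23.38
tcp_pos: [0.6029, 0.0629, 0.112]
tool_rot: [-1.828, -1.602, -0.851]
contact_force: [4.2, -2.6, -7.2]
finger_gap: -0.001
gripper_force: 4.5
```

```bash
python3 st.py
```

```text
P [-0.1005 -0.0113  0.112 ] m [-1.59 -0.32 -0.63] F along P [-2.1 -4.5 -7.2] g 4.5 -0.001 turn from PX 0.00424132121434728 j [-0.38  0.21  1.83  0.85  1.45 -0.52] t 23.375
```

>>> jog_arm --pt "0.038 0 -0.032 0 0 0 -1" --pt "0 0 0 0 0 0 -1"

```text
t: 23.62
tcp_pos: [0.6028, 0.0629, 0.1134]
tool_rot: [-1.828, -1.602, -0.851]
contact_force: [4.2, -4.2, -7.4]
finger_gap: -0.002
gripper_force: 4.5
```

```bash
python3 st.py
```

```text
P [-0.1005 -0.0112  0.1134] m [-1.64 -0.34 -0.63] F along P [-3.7 -4.8 -7.4] g 4.5 -0.002 turn from PX 0.004272011363479131 j [-0.38  0.21  1.83  0.84  1.45 -0.51] t 23.625
```

The lip now follows at constant force, so it is free. I continue up another 12 mm.

>>> jog_arm --pt "0.051 0 -0.043 0 0 0 -1" --pt "0.051 0 -0.043 0 0 0 -1" --pt "0.051 0 -0.043 0 0 0 -1" --pt "0.051 0 -0.043 0 0 0 -1" --pt "0 0 0 0 0 0 -1"

```text
t: 24.25
tcp_pos: [0.6028, 0.0634, 0.1228]
tool_rot: [-1.825, -1.603, -0.852]
contact_force: [2.0, -2.5, -6.7]
finger_gap: -0.001
gripper_force: 3.5
```

```bash
python3 st.py
```

```text
P [-0.1    -0.0112  0.1228] m [-1.19 -0.04 -0.21] F along P [-2.2 -2.3 -6.7] g 3.5 -0.001 turn from PX 0.0021925324170992367 j [-0.38  0.2   1.83  0.85  1.46 -0.5 ] t 24.25
```

>>> jog_arm --pt "0.051 0 -0.043 0 0 0 -1" --pt "0.051 0 -0.043 0 0 0 -1" --pt "0 0 0 0 0 0 -1"

```text
t: 24.62
tcp_pos: [0.6033, 0.0633, 0.1273]
tool_rot: [-1.825, -1.603, -0.854]
contact_force: [1.0, -1.0, -4.4]
finger_gap: 0.003
gripper_force: 3.5
```

```bash
python3 st.py
```

```text
P [-0.1    -0.0117  0.1273] m [-1.15 -0.02 -0.14] F along P [-0.9 -1.1 -4.4] g 3.5 0.003 turn from PX 0.001264686492343974 j [-0.38  0.19  1.83  0.85  1.46 -0.5 ] t 24.625
```

>>> jog_arm --pt "0 0.1 0 0 0 0 -1" --pt "0 0.1 0 0 0 0 -1" --pt "0 0.1 0 0 0 0 -1" --pt "0 0 0 0 0 0 -1"

```text
t: 25.12
tcp_pos: [0.6124, 0.0622, 0.1273]
tool_rot: [-1.825, -1.602, -0.854]
contact_force: [-1.5, -2.9, -2.5]
finger_gap: 0.0
gripper_force: 1.7
```

```bash
python3 st.py
```

```text
P [-0.1    -0.0208  0.1273] m [-0.78  0.21  0.16] F along P [-3.1  1.1 -2.5] g 1.7 0.0 turn from PX 0.001532746230810164 j [-0.38  0.21  1.8   0.85  1.46 -0.49] t 25.125
```

>>> jog_arm --pt "0 0.2 0 0 0 0 -1" --pt "0 0.2 0 0 0 0 -1" --pt "0 0.2 0 0 0 0 -1" --pt "0 0.2 0 0 0 0 -1" --pt "0 0.2 0 0 0 0 -1" --pt "0 0 0 0 0 0 -1"

```text
t: 25.88
tcp_pos: [0.6432, 0.058, 0.1275]
tool_rot: [-1.827, -1.603, -0.856]
contact_force: [0.6, -0.5, -1.6]
finger_gap: 0.002
gripper_force: 1.0
```

```bash
python3 st.py
```

```text
P [-0.1002 -0.0519  0.1275] m [-0.65 -0.05 -0.14] F along P [-0.4 -0.7 -1.6] g 1.0 0.002 turn from PX 0.000900233858080658 j [-0.36  0.27  1.73  0.85  1.46 -0.48] t 25.875
```

```bash
python3 - <<'E'
from h import *
s=ctrl.read_state(); Rt=R.from_rotvec(s["tool_rot"]); H=P(.115,-.052,.127)
for dth in (.05,):
    q=R.from_rotvec(PY*dth); d=H+q.apply(s["tcp_pos"]-H)-s["tcp_pos"]
    print(Rt.inv().apply(d)/.03, Rt.inv().apply(PY*dth))
q=R.from_rotvec(PY*.92); print(toP(H+q.apply(s["tcp_pos"]-H)),(q*Rt).as_matrix()[:,2])
E
```

```text
[ 0.28152034  0.00049812 -0.22242329] [-2.88575831e-05 -5.00109699e-02 -1.48525538e-04]
[-0.015  -0.0519  0.2985] [-0.0028333  -0.04516522 -0.99897551]
```

>>> jog_arm --pt "0.28 0 -0.222 0 -0.05 0 -1" --pt "0.28 0 -0.222 0 -0.05 0 -1" --pt "0.28 0 -0.222 0 -0.05 0 -1" --pt "0.28 0 -0.222 0 -0.05 0 -1" --pt "0.28 0 -0.222 0 -0.05 0 -1" --pt "0 0 0 0 0 0 -1"

```text
t: 26.62
tcp_pos: [0.6435, 0.0653, 0.1819]
tool_rot: [-1.995, -1.754, -0.648]
contact_force: [0.5, -0.4, -0.9]
finger_gap: 0.002
gripper_force: 0.0
```

```bash
python3 st.py
```

```text
P [-0.0929 -0.0513  0.1819] m [-0.31  0.    0.03] F along P [-0.3 -0.5 -0.9] g 0.0 0.002 turn from PX -0.0012477960244726388 j [-0.27  0.14  1.69  0.63  1.44 -0.27] t 26.625
```

```bash
python3 - <<'E'
from h import *
a=ctrl.capture("wrist"); b=ctrl.capture("side")[120:300,180:420]
b=cv2.resize(b,(533,400)); 
cv2.imwrite("pics/w4.png",cv2.resize(np.hstack([a,b])[:,:,::-1],(800,273)))
E
```

```text
(no output)
```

View pics/w4.png

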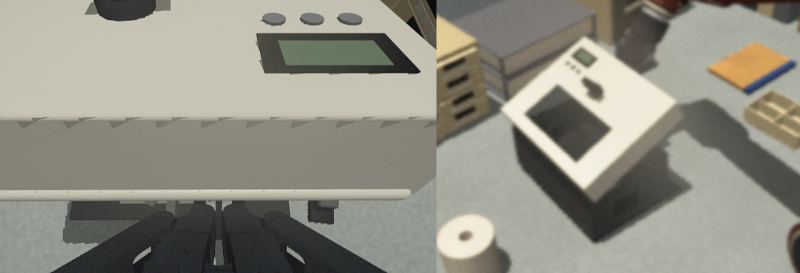

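The hood is lifting freely with the fingers still under the lip, and nothing is touched on the sides.

>>> jog_arm --pt "0.225 0 -0.178 0 -0.04 0 -1" --pt "0.225 0 -0.178 0 -0.04 0 -1" --pt "0.225 0 -0.178 0 -0.04 0 -1" --pt "0.225 0 -0.178 0 -0.04 0 -1" --pt "0.225 0 -0.178 0 -0.04 0 -1" --pt "0.225 0 -0.178 0 -0.04 0 -1" --pt "0.225 0 -0.178 0 -0.04 0 -1" --pt "0.225 0 -0.178 0 -0.04 0 -1" --pt "0.225 0 -0.178 0 -0.04 0 -1" --pt "0.225 0 -0.178 0 -0.04 0 -1"

```text
t: 27.98
tcp_pos: [0.6467, 0.1006, 0.2556]
tool_rot: [-2.242, -1.966, -0.245]
contact_force: [-4.2, -6.0, 0.5]
finger_gap: 0.002
gripper_force: 2.9
```

```bash
python3 st.py
```

```text
P [-0.0575 -0.05    0.2556] m [-0.84  0.55  0.11] F along P [-6.5  3.4  0.5] g 2.9 0.002 turn from PX 0.0033967854284900076 j [-0.05  0.08  1.55  0.22  1.5   0.06] t 27.975
```

>>> jog_arm --pt "0.169 0 -0.133 0 -0.03 0 -1" --pt "0.169 0 -0.133 0 -0.03 0 -1" --pt "0.169 0 -0.133 0 -0.03 0 -1" --pt "0.169 0 -0.133 0 -0.03 0 -1" --pt "0.169 0 -0.133 0 -0.03 0 -1" --pt "0.113 0 -0.089 0 -0.02 0 -1" --pt "0 0 0 0 0 0 -1"

```text
t: 28.85
tcp_pos: [0.6507, 0.1262, 0.2836]
tool_rot: [-2.333, -2.047, -0.061]
contact_force: [-1.7, -2.8, 1.9]
finger_gap: -0.001
gripper_force: 1.7
```

```bash
python3 st.py; python3 - <<'E'
from h import *
a=ctrl.capture("wrist"); b=ctrl.capture("side")[100:300,180:420]
b=cv2.resize(b,(480,400)); 
cv2.imwrite("pics/w5.png",cv2.resize(np.hstack([a,b])[:,:,::-1],(800,286)))
E
```

```text
P [-0.0316 -0.0506  0.2836] m [-0.43  0.25  0.01] F along P [-3.   1.3  1.9] g 1.7 -0.001 turn from PX 0.001931310709389007 j [0.06 0.11 1.47 0.05 1.56 0.19] t 28.85
```

View pics/w5.png

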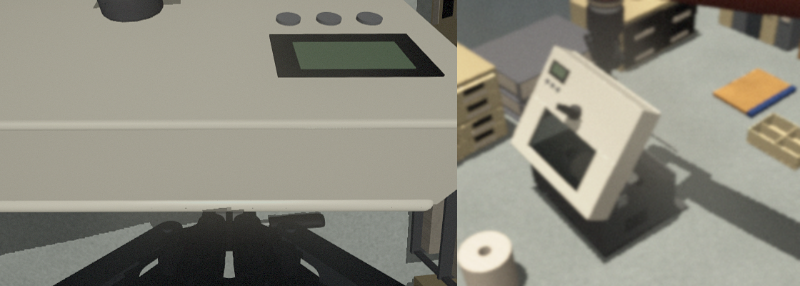

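>>> jog_arm --pt "0.113 0 -0.089 0 -0.02 0 -1" --pt "0.113 0 -0.089 0 -0.02 0 -1" --pt "0.113 0 -0.089 0 -0.02 0 -1" --pt "0.113 0 -0.089 0 -0.02 0 -1" --pt "0.113 0 -0.089 0 -0.02 0 -1" --pt "0.05 0 -0.04 0 -0.01 0 -1" --pt "0 0 0 0 0 0 -1"

```text
t: 29.82
tcp_pos: [0.6533, 0.1444, 0.2986]
tool_rot: [2.334, 2.048, -0.066]
contact_force: [-2.3, -4.3, 2.3]
finger_gap: 0.002
gripper_force: 2.2
```

```bash
python3 st.py; python3 - <<'E'
from h import *
cal=ctrl.get_calibration("wrist"); im=ctrl.capture("wrist"); cv2.imwrite("pics/w6.png",im[:,:,::-1])
M=np.linalg.inv(cal["world_from_camera"]); f=200/np.tan(np.radians(cal["fov_y"]/2))
for th in (1.0,1.05,1.1,1.15):
    q=R.from_rotvec(PY*th); H=P(.115,0,.127)
    o=[]
    for w in (P(-.118,-.143,.127),P(-.12,-.15,.182),P(-.118,0,.127),P(-.12,0,.182)):
        c=M[:3,:3]@(H+q.apply(w-H))+M[:3,3]; o.append(np.round(c[:2]/c[2]*f+[cal["cx"],cal["cy"]]).tolist())
    print(th,o)
E
```

```text
P [-0.0132 -0.0509  0.2986] m [-0.54  0.41  0.03] F along P [-4.5  1.8  2.3] g 2.2 0.002 turn from PX 0.0020372222253553503 j [ 0.13  0.14  1.41 -0.05  1.61  0.26] t 29.825
1.0 [[560.0, 300.0], [706.0, 230.0], [190.0, 300.0], [124.0, 230.0]]
1.05 [[577.0, 287.0], [741.0, 193.0], [180.0, 288.0], [106.0, 193.0]]
1.1 [[596.0, 271.0], [780.0, 147.0], [170.0, 272.0], [86.0, 148.0]]
1.15 [[617.0, 251.0], [825.0, 91.0], [158.0, 251.0], [63.0, 92.0]]
```

View pics/w6.png

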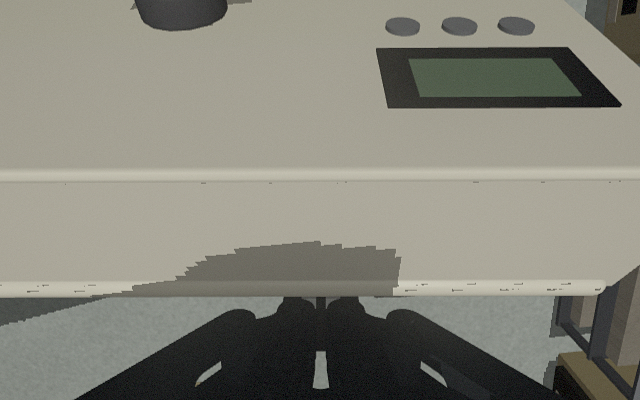

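The lip is at row 289 and the hood's top front edge at row 175, which puts the hood angle at about 1.05–1.07. One more small push, then I withdraw.

>>> jog_arm --pt "0.113 0 -0.089 0 -0.02 0 -1" --pt "0.113 0 -0.089 0 -0.02 0 -1" --pt "0 0 0 0 0 0 -1" --pt "-0.1 0 0 0 0 0 -1" --pt "-0.4 0 0 0 0 0 -1" --pt "-0.8 0 0 0 0 0 -1" --pt "-0.9 0 0 0 0 0 -1" --pt "-0.9 0 0 0 0 0 -1" --pt "-0.9 0 0 0 0 0 -1" --pt "0 0 0 0 0 0 -1"

```text
t: 31.12
tcp_pos: [0.6387, 0.0308, 0.3152]
tool_rot: [2.316, 2.025, -0.109]
contact_force: [0.1, 0.3, -0.3]
finger_gap: 0.002
gripper_force: 0.0
```

```bash
python3 st.py; python3 - <<'E'
from h import *
cal=ctrl.get_calibration("wrist"); im=ctrl.capture("wrist"); t=ctrl.capture("top")
cv2.imwrite("pics/w7.png",cv2.resize(np.hstack([im,t])[:,:,::-1],(800,250)))
M=np.linalg.inv(cal["world_from_camera"]); f=200/np.tan(np.radians(cal["fov_y"]/2))
for th in (1.0,1.05,1.1,1.15):
    q=R.from_rotvec(PY*th); H=P(.115,0,.127)
    o=[]
    for w in (P(-.118,-.143,.127),P(-.12,-.15,.182),P(-.118,0,.127),P(-.12,0,.182)):
        c=M[:3,:3]@(H+q.apply(w-H))+M[:3,3]; o.append(np.round((c[:2]/c[2]*f+[cal["cx"],cal["cy"]])*.625).tolist())
    print(th,o)
E
```

```text
P [-0.1278 -0.0509  0.3152] m [ 0.07 -0.02 -0.03] F along P [ 0.3 -0.1 -0.3] g 0.0 0.002 turn from PX 0.005325099888241344 j [-0.03  0.06  1.47 -0.09  1.62  0.1 ] t 31.125
1.0 [[391.0, -26.0], [566.0, -252.0], [94.0, -24.0], [11.0, -249.0]]
1.05 [[410.0, -56.0], [623.0, -349.0], [84.0, -55.0], [-19.0, -345.0]]
1.1 [[432.0, -93.0], [695.0, -478.0], [71.0, -91.0], [-56.0, -472.0]]
1.15 [[457.0, -139.0], [789.0, -652.0], [57.0, -137.0], [-105.0, -644.0]]
```

View pics/w7.png

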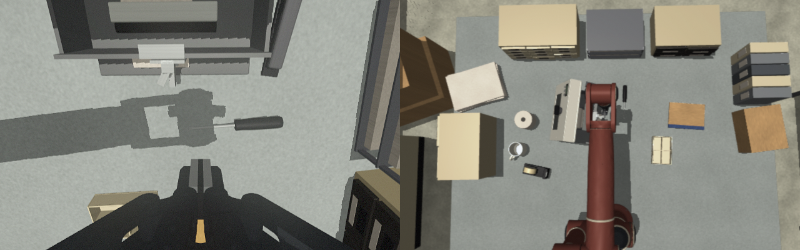

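The hood stays up by itself, the arm is clear with zero force, and the bystanders are where they were.

```bash
python3 -c "
from bench import ctrl
print(ctrl.finish_job())"
```

```text
the job is handed in; nothing more can be done
None
```

I handed the job in at about 31 s: the latch is turned to its stop, the catch was found and released, and the hood stands open by itself at about 1.09 rad (stop 1.15). The arm is clear, the other things on the counter look undisturbed, and while pushing the catch I briefly ran it against its own stop at about 10 N before backing off.

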